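Find the heavy side of a bead polisher's eccentric rotor

TASK

The blue rotor of the bead polisher sits in its service stand, and a counterweight hidden inside makes one side of it heavy; its bearings are so stiff that it stays wherever it is left. Turn it by hand, feel which side is the heavy one, bring that side straight down and finish there with the rotor gripped in the fingers and still: do not let go. Leave the other things on the bench where they are.

Things in the scene. Friction and masses are not known exactly. Their poses are not given: they have to be found in the camera images.
- stand: dark steel base plate, 150 x 140 x 20 mm, screwed down, with two grey posts for the axle; stands elsewhere and turned each time. Origin: centre of its underside, below the rotor's centre. y: along the axle, x: level, square to it, z: up. Posts 30 mm wide (x), 10 mm thick, inner faces 28 mm either side of the origin (y), tops 133 mm above the table, well below the rotor's top.
- rotor: plain blue disc, 140 mm in diameter, 26 mm thick, upright on a level axle, turns without stops. A 36 mm hub sticks out 11 mm on each face; else the faces are flat, to be pinched over the rim from above. Origin: its centre, on the axle, 125 mm above the table. y axis: the axle (as the stand's y). z axis: from the centre to the red stripe. The hidden heavy side lies anywhere in relation to the stripe, new each time.
- axle (a point): middle of the axle, on the stand; axes as the stand's. The bearings drag with a steady 0.34 N m either way (6 N at 55 mm from the axle), so the rotor stays where it is left. The heavy side adds or takes up to 0.18 to 0.28 N m (most when level with the axle, none when straight up or down): turning is harder while it rises, easier while it sinks. Fingers that do not tilt along with the rotor rub on it and add drag of their own.
- stripe (a point): outer end of the red stripe on the rotor's rim, 70 mm from the axle; only a mark to see how far the rotor is turned, it says nothing of the heavy side. At the start the heavy side is at least 45 degrees away from straight down.
- wrench: steel wrench lying on the table near the stand, about 160 mm long. A bystander: leave it. Origin: underside
- bead_tray: white tray with coloured beads, 100 x 70 x 20 mm, near the stand. A bystander: leave it. Origin: underside
- paddle: black marvering paddle with a wooden handle, about 180 mm long, 16 mm high, near the stand. A bystander: leave it. Origin: underside
Mind the look-alikes: they are no part of the job. Leave any green or orange look-alike of the stand alone.

How it is judged:
By the outcome, as a careful person would: the job done as asked, in the order asked, and still so for the second after the job is handed in, while the arm keeps its last pose, push and grip.
It also fails if it takes over 72 s, if anything falls off the work surface, if the arm or the gripper's body presses on something with over 40 N, if the wrist force passes 120 N, or if a joint passes its speed limit or range.

ROBOT

A 7-joint arm with a two-finger parallel gripper is mounted at the origin on the work surface. World frame = base frame: x ahead of the robot, y to its left, z up, the work surface at z = 0. Lengths are in m, angles in rad, forces in N, time in s.
With the tool pointing down it reaches from about 0.425 to 0.825 m from the base axis. Payload 3.6 kg.
Tool frame: the origin (TCP) lies where the fingers leave the gripper's body, on its centre line; the fingertips stand 73 mm ahead of it and the grasp point (between the pads) lies 54 mm ahead of it; z points along the fingers, y is the line along which they close (so a half turn about z gives the same grasp; the last joint's range is limited). The gripper opens to 85 mm and grips with 20 to 120 N. Pads are 22 mm wide; open, the fingers measure 114 mm over their backs; the gripper's body (76 mm by 85 mm) begins 54 mm behind the grasp point. The pads swing forward as they close: fully open they stand 13 mm farther back than shut.
Start: joints at [-1.208, 0.615, -0.013, 1.423, 0.008, 1.103, -0.04], TCP at [0.246, 0.601, 0.304] pointing down, gripper open.
Joint ranges: [-3.12, 3.12], [-0.3, 2.06], [-1.34, 1.32], [0.26, 2.42], [-1.36, 4.5], [0.01, 1.98], [-2.84, 2.84]. Speed limits (rad/s): [2.79, 2.79, 3.14, 3.14, 3.14, 3.14, 3.14].

INTERFACE

Orientations are given as a unit quaternion [x, y, z, w].
In Python, from station import arm, snapshot, camera_info, ticket gives the robot as it stands. Calls block until the motion is done:
- arm.movep(position, orientation): joint-space move of the TCP to a pose.
- arm.line_to(position, velocity=0.15, ori=None): straight line of the TCP; ori=None keeps the orientation; velocity is the mean speed in m/s.
- arm.move_j(angles): joint-space move.
- arm.move_gripper(opening, effort=None): opening from 0.0 (shut) to 1.0 (fully open); effort is the grip in N (None keeps the last); returns when the fingers have stopped.
- arm.pause(seconds).
- arm.ik(position, orientation): joint angles nearest the present ones, or None.
- snapshot(name): name is "side" or "top"; returns the picture (400x640x3 uint8, blue, green, red); there is no depth.
- camera_info(name): a dict with "fx", "fy", "cx", "cy" (pixels), "dist_coeffs" ([k1, k2, p1, p2, k3] as OpenCV has them; the pictures are not rectified), "R" (3x3) and "t" (3): a world point X has camera coordinates R X + t. Camera axes: x right, y down, z forward; pixel columns grow to the right and rows downward; lengths in m; the calibration is good to about 2 mm. A picture is of the moment at which its call begins. camera_info takes no time and is no camera call.
A pose or a line that the arm cannot do raises arm.MotionError and nothing moves.
- ticket.finish_job(): hands the job in; it is judged then, once.
Readings, each from a call of its own:
- arm.read_time(): time.
- arm.read_joint_positions(): joint angles.
- arm.read_dq(): joint speeds.
- arm.read_effort(): joint torques, N m.
- arm.read_tool_pos(): TCP position.
- arm.read_eef_rot(): TCP orientation.
- arm.read_ft_force(): force on the tool from outside, world axes, zero at the start.
- arm.read_wrist_torque(): the same for the moment, N m.
- arm.read_opening(): opening from 0.0 (shut) to 1.0 (fully open).
- arm.read_finger_force(): force on a finger pad.
Only numpy, scipy, OpenCV 4.12 (cv2) and the standard library are available. Lean on these libraries where they do the work, as an engineer would, in place of code of your own. Each camera call takes 0.05 s, during which the arm holds its last target. There are 200 camera calls.

## Working session

There is one attempt and no reset: what is moved stays moved. The work goes in short steps, each a Python script; the robot and the scene stay as the last script left them, time stands still between calls to the robot, and variables do not carry over. Pictures are saved under pics/ and viewed, at most 10 in all, crops included, and the job is handed in when it is done.

```bash
mkdir -p pics; ls; python3 - <<'E'
from station import arm,snapshot,camera_info
import cv2,numpy as np
for n in("side","top"):
    cv2.imwrite(f"pics/{n}0.png",snapshot(n)); c=camera_info(n)
    print(n,{k:np.round(v,3).tolist() for k,v in c.items() if k!='name'}, -np.array(c["R"]).T@np.array(c["t"]))
print(arm.read_eef_rot(),arm.read_time())
E
```

```text
pics
side {'fx': 455.97, 'fy': 455.97, 'cx': 315.306, 'cy': 203.557, 'dist_coeffs': [-0.012, 0.0, 0.0, 0.0, 0.0], 'R': [[0.997, -0.074, 0.005], [-0.042, -0.619, -0.784], [0.061, 0.782, -0.621]], 't': [-0.51, 0.166, 1.088]} [ 0.4491891  -0.78624637  0.80751729]
top {'fx': 508.903, 'fy': 508.903, 'cx': 331.694, 'cy': 195.756, 'dist_coeffs': [-0.045, 0.0, 0.0, 0.0, 0.0], 'R': [[-0.005, -1.0, 0.022], [-0.986, 0.001, -0.164], [0.164, -0.023, -0.986]], 't': [0.044, 0.543, 1.098]} [0.35618838 0.06808249 1.17141693]
[ 1.93177795e-01  9.81163080e-01 -1.14250430e-03 -2.10603810e-04] 0.1
```

View pics/side0.png

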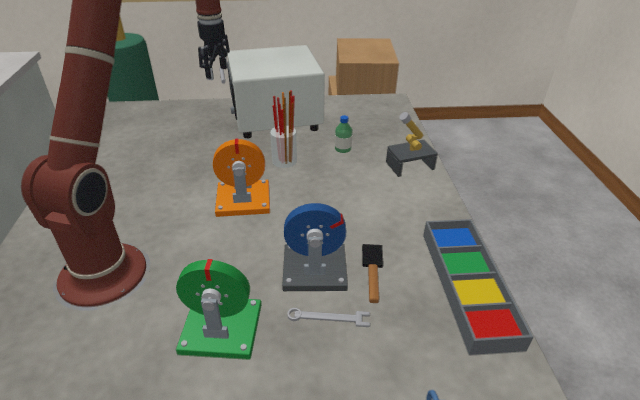

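View pics/top0.png

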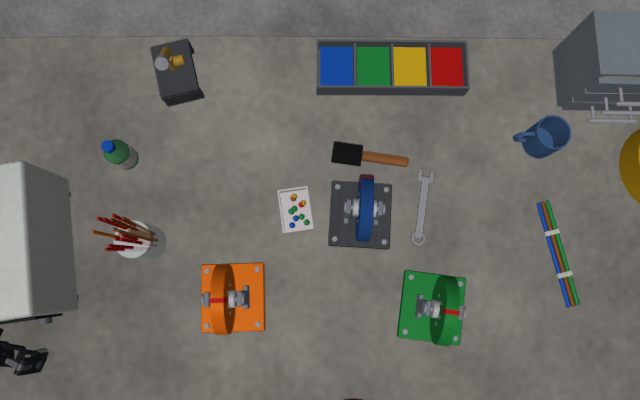

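The side view shows the blue rotor at about (315,232), with its stripe on the upper right at about (338,221). In the top view the stand plate is centred near (361,214), with the axle roughly along world y. The paddle, wrench and tray are close around it. Next I'll enlarge both views.

```bash
python3 - <<'E'
import cv2,numpy as np
a=cv2.imread("pics/top0.png")[165:265,310:410]; b=cv2.imread("pics/side0.png")[195:300,270:375]
r=lambda i:cv2.resize(i,(400*1,400),interpolation=cv2.INTER_CUBIC)
cv2.imwrite("pics/crop0.png",np.hstack([r(a),r(b)]))
E
```

```text
(no output)
```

View pics/crop0.png

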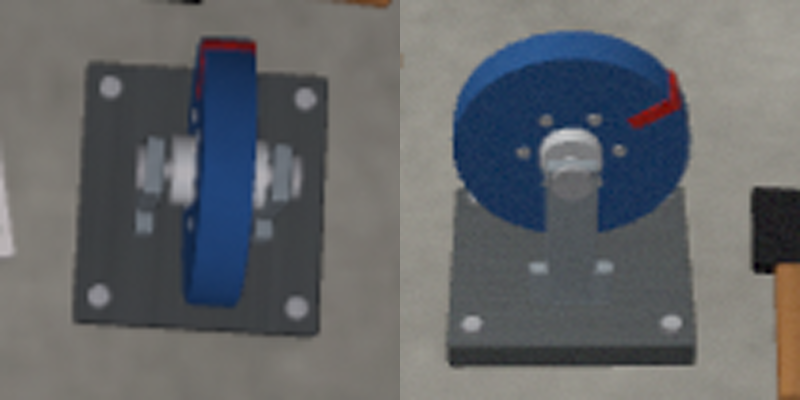

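The crop gives the plate's top corners in the top view as (332,180.5), (392,184.5), (389.5,248.8) and (328.8,245.5). The stripe's rim end in the side view is at about (342.5,218).

```bash
cat > h.py <<'E'
from station import arm,snapshot,camera_info,ticket
import cv2,numpy as np
from scipy.optimize import least_squares
from scipy.spatial.transform import Rotation as R
def proj(n,X):
    c=camera_info(n);K=np.array([[c["fx"],0,c["cx"]],[0,c["fy"],c["cy"]],[0,0,1]])
    return cv2.projectPoints(np.atleast_2d(X).astype(float),cv2.Rodrigues(np.array(c["R"]))[0],np.array(c["t"],float),K,np.array(c["dist_coeffs"],float))[0][:,0]
def Rz(a): return R.from_euler('z',a)
E
cat > fit.py <<'E'
from h import *
P=np.array([[.075,.07,.02],[.075,-.07,.02],[-.075,-.07,.02],[-.075,.07,.02]])
top=np.array([[332,180.5],[392,184.5],[389.5,248.8],[328.8,245.5]]);sd=np.array([[282.3,286.1],[347.4,286.1]])
best=None
for k in (0,np.pi/2):
  def f(p):
    W=Rz(p[2]+k).apply(P)+[p[0],p[1],0]
    # order-free: nearest
    a=proj("top",W);b=proj("side",W)
    return np.r_[*(a[np.argmin(np.linalg.norm(a-t,axis=1))]-t for t in top),*(b[np.argmin(np.linalg.norm(b-t,axis=1))]-t for t in sd)]
  s=least_squares(f,[.6,.0,-.05]); print(k,s.x,s.cost,np.round(s.fun,1))
  if best is None or s.cost<best[0]: best=(s.cost,[s.x[0],s.x[1],s.x[2]+k])
p=best[1]
print(p)
C=np.array([p[0],p[1],.125]);np.save("pose.npy",p)
yw=Rz(p[2])
def g(t):return (proj("side",yw.apply([[.07*np.sin(t[0]),y,.07*np.cos(t[0])] for y in(-.013,.0,.013)])+C)-[[343.5,222],[342.5,217.8],[346.3-4.5,213.4]]).ravel()
for t0 in (0.5,1,1.5):
  s=least_squares(g,[t0]);print("stripe",np.degrees(s.x),np.round(s.fun,1))
# rotor centre hub check
print(proj("side",yw.apply([[0,-.024,0],[0,-.013,.07]])+C),proj("top",yw.apply([[0,0,.07],[.07,.013,0],[.07,-.013,0]])+C))
def pose(th,flip,rad=.055):
  u=yw.apply([np.sin(th),0,np.cos(th)]); z=-u; y=yw.apply([0,1,0])*(-1 if flip else 1)
  return C+u*(rad+.054), R.from_matrix(np.c_[np.cross(y,z),y,z]).as_quat()
for fl in(0,1):
  for d in range(-120,121,15):
    q=arm.ik(*pose(np.radians(d),fl)); print(fl,d,None if q is None else np.round(q,2))
E
python3 fit.py
```

```text
0 [ 0.50518397 -0.02428553 -0.05595209] 2.1602162490412944 [-0.3 -0.3  0.2 -1.   0.6 -0.3 -0.4 -0.2 -1.4  0.3 -0.3 -0.4]
1.5707963267948966 [ 0.50509581 -0.02324635 -0.05483705] 26.866756102386304 [-3.   1.8  1.8  1.2  2.5 -2.4 -3.  -2.5  0.7  1.6 -2.4  0.9]
[np.float64(0.5051839728997164), np.float64(-0.024285529565266622), np.float64(-0.055952093310200755)]
stripe [59.96411059] [-1.9  0.5 -1.2  0.9 -0.9  1.5]
stripe [59.96411059] [-1.9  0.5 -1.2  0.9 -0.9  1.5]
stripe [59.96410845] [-1.9  0.5 -1.2  0.9 -0.9  1.5]
[[313.81115878 238.09098111]
 [313.81249771 210.2923216 ]] [[367.71669844 202.47029225]
 [359.79984696 174.30297423]
 [372.12643317 174.97955932]]
0 -120 None
0 -105 None
0 -90 None
0 -75 None
0 -60 None
0 -45 None
0 -30 [ 0.65  0.52 -0.95  2.38  1.82  0.52 -0.31]
0 -15 [-0.06  0.39  0.07  2.16 -0.04  0.33  1.55]
0 0 [-0.02  0.48  0.04  1.92 -0.03  0.74  1.55]
0 15 [ 0.01  0.62 -0.    1.69 -0.01  1.1   1.53]
0 30 [ 0.05  0.77 -0.06  1.46  0.01  1.43  1.51]
0 45 [ 0.08  0.94 -0.12  1.25  0.03  1.74  1.47]
0 60 None
0 75 None
0 90 None
0 105 None
0 120 None
1 -120 None
1 -105 None
1 -90 None
1 -75 None
1 -60 None
1 -45 None
1 -30 [ 0.13  0.38 -0.2   2.4   2.46  0.19  2.19]
1 -15 [-0.29  0.41  0.39  2.17 -0.45  0.36 -1.18]
1 0 [-0.46  0.57  0.71  1.94 -0.51  0.82 -1.1 ]
1 15 [-0.42  0.72  0.75  1.7  -0.45  1.18 -1.14]
1 30 [-0.37  0.89  0.76  1.48 -0.43  1.52 -1.15]
1 45 [-0.32  1.06  0.78  1.26 -0.41  1.83 -1.14]
1 60 None
1 75 None
1 90 None
1 105 None
1 120 None
```

Pose fit: stand at (0.505, -0.024), yaw -3.2°, residual about 1 px, stripe 60° from up towards +x. The arm can follow tilts of roughly -20° to +50°. I'll approach, check the unloaded readings at two tilts, and grip.

```bash
cat >> h.py <<'E'
import os
if os.path.exists("pose.npy"):
  p=np.load("pose.npy");C=np.array([p[0],p[1],.125]);yw=Rz(p[2])
def pose(d,rad=.052):
  th=np.radians(d);u=yw.apply([np.sin(th),0,np.cos(th)]);y=yw.apply([0,1,0])
  return C+u*(rad+.054), R.from_matrix(np.c_[np.cross(y,-u),y,-u]).as_quat()
def go(d,rad=.052,v=.08):
  P,q=pose(d,rad); arm.line_to(P,velocity=v,ori=q)
def rd():
  """actual tilt, force & moment in stand axes, tcp offset from axle (stand axes)"""
  F=yw.inv().apply(arm.read_ft_force());M=yw.inv().apply(arm.read_wrist_torque())
  r=yw.inv().apply(np.array(arm.read_tool_pos())-C)
  z=yw.inv().apply(R.from_quat(arm.read_eef_rot()).apply([0,0,1]))
  return np.r_[np.degrees(np.arctan2(-z[0],-z[2])),F,M,r]
E
python3 - <<'E'
from h import *
np.set_printoptions(precision=3,suppress=True)
for d in(-24,-21,-18,50,54,57): print(d,arm.ik(*pose(d)))
P=np.array(arm.read_tool_pos()); P[2]=.42; arm.line_to(P,velocity=.3)
arm.move_gripper(.6,effort=80)
Q,q=pose(0,.2); arm.movep(Q,q); print(rd())
Q,q=pose(45,.14); arm.movep(Q,q);arm.pause(.3); print(rd())
Q,q=pose(-18,.14); arm.movep(Q,q);arm.pause(.3); print(rd(),arm.read_effort())
print(arm.read_time())
E
```

```text
-24 [-0.051  0.374  0.049  2.306  0.192  0.045  1.315]
-21 [-0.049  0.378  0.05   2.258  0.026  0.141  1.484]
-18 [-0.054  0.385  0.06   2.211 -0.022  0.233  1.534]
50 [ 0.086  0.995 -0.142  1.187  0.042  1.836  1.46 ]
54 [ 0.092  1.041 -0.16   1.134  0.047  1.914  1.449]
57 [ 0.089  1.074 -0.157  1.097  0.043  1.97   1.449]
[-0.004  0.247  0.261  0.283 -0.018 -0.031  0.026  0.     0.001  0.254]Traceback (most recent call last):
  File "<stdin>", line 7, in <module>
station.MotionError: the arm cannot take that pose within its joint ranges
```

```bash
python3 - <<'E'
from h import *
np.set_printoptions(precision=3,suppress=True)
for d,r in((35,.13),(-15,.11)):
  Q,q=pose(d,r); arm.movep(Q,q);arm.pause(.3); print(rd())
go(-15,v=.1); print(rd())
arm.move_gripper(0,effort=80); arm.pause(.2)
print(rd(),arm.read_opening(),arm.read_finger_force(),arm.read_time())
cv2.imwrite("pics/grip.png",np.hstack([cv2.resize(snapshot("top")[140:280,290:430],(400,400)),cv2.resize(snapshot("side")[150:310,240:400],(400,400))]))
E
```

```text
[34.739  0.003 -0.808 -0.398 -0.002 -0.651  0.013  0.105  0.     0.154]
[-14.98   -0.055   0.127  -0.444   0.003   0.253  -0.056  -0.042  -0.
   0.158]
[-15.026  -0.228  -0.886  -0.575  -0.028   0.278   0.021  -0.027  -0.
   0.103]
[-15.069  -3.202   7.631   6.544   1.104   0.382  -0.098  -0.027   0.003
   0.104] 0.2927625094908588 78.20862293243408 7.175
```

View pics/grip.png

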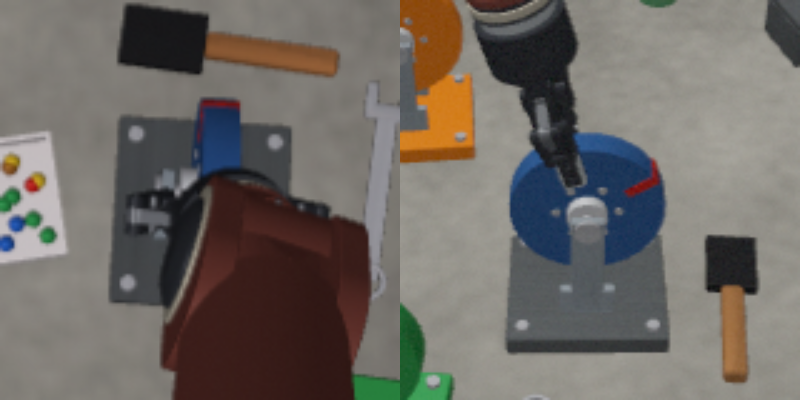

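The side crop shows the fingers straddling the rim cleanly at -15°, with the stripe still at about 60°. The side force shows the disc sits about 3 mm towards +y, so I'll shift the pose. Then I'll sweep both ways, reading as I go.

```bash
python3 - <<'E'
from h import *
np.set_printoptions(precision=3,suppress=True,linewidth=150)
C=C+yw.apply([0,.0033,0]); np.save("pose.npy",[C[0],C[1],p[2]])
import h; h.C=C
D=[]
def sweep(ds,s):
  for d in ds:
    go(d,v=.05); m=np.mean([rd() for _ in range(4)],0); D.append(np.r_[s,d,m])
t=arm.read_time()
sweep(range(-15,53,4),1); print(arm.read_time()-t)
sweep(range(49,-20,-4),-1)
D=np.array(D);np.save("D.npy",D);print(D[:,:9]);print(D[::4,9:],arm.read_time(),arm.read_opening())
E
```

```text
5.049999999999999
[[  1.    -15.    -15.104  -1.988   1.065   7.099   0.263   0.498  -0.032]
 [  1.    -11.    -10.875  -4.455   0.194   9.17    0.056   1.142  -0.286]
 [  1.     -7.     -6.819  -5.033   1.129  10.904   0.048   1.285  -0.356]
 [  1.     -3.     -2.815  -5.048   0.917  10.939   0.107   1.361  -0.272]
 [  1.      1.      1.182  -4.093   1.103  10.526   0.137   1.368  -0.368]
 [  1.      5.      5.178  -4.4     0.663  10.603   0.136   1.331  -0.326]
 [  1.      9.      9.174  -2.419   0.11   11.248   0.249   1.332  -0.355]
 [  1.     13.     13.16   -3.384   0.275  11.891   0.241   1.221  -0.329]
 [  1.     17.     17.155  -2.18    0.457  11.012   0.34    1.201  -0.397]
 [  1.     21.     21.142  -1.032  -0.086  10.817   0.336   1.167  -0.38 ]
 [  1.     25.     25.13   -0.493  -0.054  11.002   0.363   1.17   -0.431]
 [  1.     29.     29.114  -0.295   0.3    10.381   0.377   1.024  -0.475]
 [  1.     33.     33.1     0.544  -0.589   9.838   0.338   0.993  -0.462]
 [  1.     37.     37.082   1.437  -0.682  11.023   0.376   0.943  -0.532]
 [  1.     41.     41.06    2.18
[... 1087 characters left out ...]
.251]
 [ -1.      1.      0.755   0.055   0.268  10.62   -0.09   -0.489  -0.264]
 [ -1.     -3.     -3.236  -0.603   1.267  11.458  -0.088  -0.327  -0.318]
 [ -1.     -7.     -7.236  -2.004   0.234  12.779  -0.148  -0.271  -0.24 ]
 [ -1.    -11.    -11.239  -3.643   1.076  13.942  -0.278  -0.24   -0.296]
 [ -1.    -15.    -15.242  -4.437   0.044  13.904  -0.256  -0.243  -0.374]
 [ -1.    -19.    -19.304  -3.88    0.882  14.497  -0.187  -0.389  -0.292]]
[[-0.027  0.     0.104]
 [ 0.001 -0.     0.108]
 [ 0.03  -0.     0.104]
 [ 0.058 -0.     0.092]
 [ 0.081 -0.     0.073]
 [ 0.065 -0.     0.087]
 [ 0.039 -0.     0.1  ]
 [ 0.012  0.     0.107]
 [-0.018  0.     0.105]] 17.675 0.29145457429066873
```

```bash
cat > an.py <<'E'
import numpy as np,sys
np.set_printoptions(precision=3,suppress=True,linewidth=150)
D=np.load(sys.argv[1]); 
drop=int(sys.argv[2]); keep=np.ones(len(D),bool); ch=np.flatnonzero(np.r_[1,np.diff(D[:,0])!=0])
for c in ch: keep[c:c+drop]=0
D=D[keep]
s,th=D[:,0],np.radians(D[:,2]);Fx,Fz,M=D[:,3],D[:,5]+.4,D[:,7]
Ft=Fx*np.cos(th)-Fz*np.sin(th);Fr=Fx*np.sin(th)+Fz*np.cos(th)
a=1.1
for name,cols in(("free rho",[Ft,s,np.sin(th),np.cos(th)]),("rho+axis",[Ft,s,np.sin(th),np.cos(th),Fx,Fz])):
  X=np.c_[tuple(cols)]; b,res,*_=np.linalg.lstsq(X,M+a*np.sin(th),rcond=None); r=M+a*np.sin(th)-X@b
  print(name,b,"A",np.hypot(b[2],b[3]),"phi",np.degrees(np.arctan2(b[3],b[2])),"rms",r.std())
for rho in(.11,.2,.25,.3):
  T=M+a*np.sin(th)+rho*Ft
  X=np.c_[s,np.sin(th),np.cos(th)];b=np.linalg.lstsq(X,T,rcond=None)[0]
  print(rho,b,"A",np.hypot(*b[1:]),"phi",np.degrees(np.arctan2(b[2],b[1])),"rms",(T-X@b).std())
rho=.25;T=M+a*np.sin(th)+rho*Ft
print(np.c_[s,D[:,2],Ft,Fr,T])
E
python3 an.py D.npy 2
```

```text
free rho [-0.192  0.428  0.298 -0.014] A 0.2982965028537895 phi -2.7113021457828355 rms 0.10913349864153658
rho+axis [-0.253  0.453 -0.585  0.132  0.075 -0.007] A 0.5996486852006465 phi 167.2544359998795 rms 0.10516832084074011
0.11 [0.539 0.68  0.189] A 0.7058501931392293 phi 15.499918324710041 rms 0.12906153534325282
0.2 [ 0.417  0.261 -0.034] A 0.26297783489079507 phi -7.390303756141946 rms 0.10933905783836852
0.25 [ 0.349  0.028 -0.157] A 0.15984884459185947 phi -79.9840865582014 rms 0.11950668971328791
0.3 [ 0.281 -0.205 -0.281] A 0.34794221886897503 phi -126.13763340883305 rms 0.14190312056813065
[[  1.     -6.819  -3.656  11.822   0.241]
 [  1.     -2.815  -4.485  11.573   0.186]
 [  1.      1.182  -4.318  10.84    0.311]
 [  1.      5.178  -5.376  10.561   0.087]
 [  1.      9.174  -4.245  11.113   0.446]
 [  1.     13.16   -6.093  11.198  -0.052]
 [  1.     17.155  -5.449  10.261   0.163]
 [  1.     21.142  -5.008  10.089   0.311]
 [  1.     25.13   -5.288  10.113   0.315]
 [  1.     29.114  -5.503   9.276   0.183]
 [  1.     33.1    -5.135   8.874   0.31 ]
 [  1.     37.082  -5.741   9.98    0.171]
 [  1.     41.06   -6.139  10.379   0.086]
 [  1.     45.038  -5.523   9.811   0.24 ]
 [  1.     49.014  -5.463  10.443   0.268]
 [ -1.     40.902  -4.792  12.151  -0.327]
 [ -1.     36.898  -4.73   11.042  -0.484]
 [ -1.     32.941  -4.776  12.69   -0.44 ]
 [ -1.     28.898  -4.318  11.675  -0.629]
 [ -1.     24.859  -2.184  11.232  -0.305]
 [ -1.     20.883  -2.83   11.957  -0.553]
 [ -1.     16.823  -1.859  11.185  -0.486]
 [ -1.     12.804  -1.197  10.586  -0.442]
 [ -1.      8.774  -0.241  10.623  -0.345]
 [ -1.      4.75   -1.099  10.701  -0.745]
 [ -1.      0.755  -0.09   11.02   -0.497]
 [ -1.     -3.236   0.067  11.873  -0.373]
 [ -1.     -7.236  -0.328  13.326  -0.492]
 [ -1.    -11.239  -0.778  14.777  -0.648]
 [ -1.    -15.242  -0.52   14.967  -0.662]
 [ -1.    -19.304   1.263  15.342  -0.437]]
```

```bash
python3 - <<'E'
from h import *
np.set_printoptions(precision=3,suppress=True,linewidth=150)
t=arm.read_time();a=[rd() for _ in range(20)];print(arm.read_time()-t,np.std(a,0)[1:7],np.mean(a,0)[:7])
D=[]
for d in (-18,-17,-16,-15,-14,-13,-12,-11,-10):
    go(d,v=.015); D.append(np.r_[1,d,np.mean([rd() for _ in range(16)],0)]);
    print(D[-1][:9],arm.read_time())
E
```

```text
0.0 [0. 0. 0. 0. 0. 0.] [-19.304  -3.88    0.882  14.497  -0.187  -0.389  -0.292]
[  1.    -18.    -18.267  -3.051   0.989  16.112  -0.079  -0.223  -0.276] 17.95
[  1.    -17.    -17.262  -3.403   0.114  15.004  -0.065  -0.194  -0.35 ] 18.225
[  1.    -16.    -16.259  -3.558   0.974  14.94   -0.066  -0.159  -0.261] 18.5
[  1.    -15.    -15.252  -2.438   0.767  13.844  -0.124  -0.182  -0.29 ] 18.775
[  1.    -14.    -14.254  -1.649  -0.415  13.567  -0.115  -0.177  -0.317] 19.05
[  1.    -13.    -13.252  -0.75    0.406  14.054  -0.071  -0.21   -0.308] 19.325
[  1.    -12.    -12.247  -1.924   0.298  13.491  -0.026  -0.241  -0.289] 19.6
[  1.    -11.    -11.246  -0.638   0.678  12.792  -0.006  -0.2    -0.3  ] 19.875
[  1.    -10.    -10.245  -0.051   0.476  12.765   0.002  -0.182  -0.268] 20.15
```

Slow steps end still pushing, with a 0.25° lag. The fast ones overshot and sprang back, so those readings can't be used. I'll take six tilt stations, each approached slowly from both sides, then repeat the same tilts with the fingers open to get the unloaded baseline.

```bash
cat > meas.py <<'E'
from h import *
np.set_printoptions(precision=3,suppress=True,linewidth=150)
def rdm(n=5):
  o=[]
  for _ in range(n):
    o.append(np.r_[rd(),arm.read_effort(),arm.read_joint_positions()]);arm.pause(.04)
  return np.mean(o,0)
D=[]
S=[-8,3,14,26,38,50]
for d in S:
  go(d-2,v=.08); go(d+.6,v=.02); D.append(np.r_[1,d,rdm()]); go(d-.6,v=.02); D.append(np.r_[-1,d,rdm()])
print(arm.read_time())
arm.move_gripper(.45); arm.pause(.1)
for d in S[::-1]: 
  go(d,v=.1); D.append(np.r_[0,d,rdm(4)])
D=np.array(D);np.save("E.npy",D);print(D[:,:12],arm.read_time())
E
python3 meas.py
```

```text
28.725
[[ 1.    -8.    -7.65   0.257  0.571 12.164  0.001 -0.261 -0.299 -0.011  0.     0.106]
 [-1.    -8.    -8.854 -1.336  0.396 12.459 -0.037 -0.399 -0.291 -0.013  0.     0.106]
 [ 1.     3.     3.858 -3.694  0.214 16.455  0.196  1.11  -0.355  0.006  0.     0.107]
 [-1.     3.     2.65  -4.954 -0.175 16.693  0.122  1.006 -0.356  0.004  0.     0.107]
 [ 1.    14.    14.859 -1.298 -0.051 15.471  0.263  1.037 -0.391  0.027 -0.     0.104]
 [-1.    14.    13.651 -2.887  0.131 14.994  0.256  0.975 -0.408  0.024 -0.     0.104]
 [ 1.    26.    26.915  0.592  0.015 15.229  0.273  1.161 -0.458  0.047 -0.     0.096]
 [-1.    26.    25.704 -0.947  0.124 15.521  0.27   1.076 -0.45   0.045 -0.     0.097]
 [ 1.    38.    38.891  3.416 -0.65  14.857  0.314  1.044 -0.509  0.066 -0.     0.085]
 [-1.    38.    37.681  2.137 -0.662 14.443  0.305  0.969 -0.509  0.064 -0.     0.086]
 [ 1.    50.    50.861  6.499 -0.197 13.791  0.129  0.927 -0.529  0.082 -0.     0.069]
 [-1.    50.    49.65   4.998 -0.284 14.214  0.137  0.823 -0.534  0.081 -0.     0.071]
 [ 0.    50.    50.026  0.385 -0.019 -0.115 -0.021 -0.802  0.012  0.081  0.     0.068]
 [ 0.    38.    38.064  0.317  0.028 -0.235  0.009 -0.643 -0.003  0.065  0.     0.083]
 [ 0.    26.    26.121 -0.02  -0.016 -0.632 -0.027 -0.472  0.013  0.047  0.     0.094]
 [ 0.    14.    14.051  0.271  0.321  0.04   0.012 -0.27   0.004  0.026  0.     0.102]
 [ 0.     3.     3.006  0.7   -0.156 -0.279 -0.028 -0.084  0.005  0.007  0.     0.106]
 [ 0.    -8.    -8.038 -0.023 -0.448  0.254  0.008  0.084  0.005 -0.013  0.     0.105]] 32.2333
```

```bash
python3 - <<'E'
from h import *
np.set_printoptions(precision=2,suppress=True,linewidth=150)
cv2.imwrite("pics/rel.png",np.hstack([cv2.resize(snapshot("top")[140:280,290:430],(400,400),interpolation=2),cv2.resize(snapshot("side")[190:300,260:370],(400,400),interpolation=2)]))
D=np.load("E.npy")
for r in D:
  s,d=r[:2];cmd=d+.6*s;th=np.radians(r[2]);c=np.radians(cmd)
  P=yw.inv().apply(pose(cmd)[0]-C); e=(r[9:12]-P)*1e3; t=np.array([np.cos(c),0,-np.sin(c)]);u=np.array([np.sin(c),0,np.cos(c)])
  F=r[3:6]; print(s,d,"dtilt %.2f"%(r[2]-cmd),"e_t %.2f e_r %.2f"%(e@t,e@u),"Ft %.2f Fr %.2f"%(F@t,F@u),"M-tare %.2f"%(r[7]+1.05*np.sin(th)))
E
```

```text
1.0 -8.0 dtilt -0.25 e_t 3.01 e_r 0.70 Ft 1.82 Fr 12.03 M-tare -0.40
-1.0 -8.0 dtilt -0.25 e_t 2.79 e_r 0.67 Ft 0.54 Fr 12.52 M-tare -0.56
1.0 3.0 dtilt 0.26 e_t -0.27 e_r 0.79 Ft -4.72 Fr 16.19 M-tare 1.18
-1.0 3.0 dtilt 0.25 e_t -0.47 e_r 0.75 Ft -5.65 Fr 16.47 M-tare 1.05
1.0 14.0 dtilt 0.26 e_t -0.31 e_r 1.08 Ft -5.16 Fr 14.64 M-tare 1.31
-1.0 14.0 dtilt 0.25 e_t -0.48 e_r 1.05 Ft -6.28 Fr 13.92 M-tare 1.22
1.0 26.0 dtilt 0.31 e_t -0.83 e_r 1.37 Ft -6.29 Fr 13.88 M-tare 1.64
-1.0 26.0 dtilt 0.30 e_t -0.98 e_r 1.34 Ft -7.51 Fr 13.61 M-tare 1.53
1.0 38.0 dtilt 0.29 e_t -1.04 e_r 1.63 Ft -6.60 Fr 13.74 M-tare 1.70
-1.0 38.0 dtilt 0.28 e_t -1.19 e_r 1.60 Ft -7.07 Fr 12.77 M-tare 1.61
1.0 50.0 dtilt 0.26 e_t -1.29 e_r 1.80 Ft -6.53 Fr 13.78 M-tare 1.74
-1.0 50.0 dtilt 0.25 e_t -1.44 e_r 1.76 Ft -7.54 Fr 13.04 M-tare 1.62
0.0 50.0 dtilt 0.03 e_t 0.16 e_r -0.16 Ft 0.34 Fr 0.22 M-tare 0.00
0.0 38.0 dtilt 0.06 e_t 0.23 e_r 0.01 Ft 0.39 Fr 0.01 M-tare 0.00
0.0 26.0 dtilt 0.12 e_t 0.88 e_r -0.49 Ft 0.26 Fr -0.58 M-tare -0.01
0.0 14.0 dtilt 0.05 e_t 0.86 e_r -0.25 Ft 0.25 Fr 0.10 M-tare -0.01
0.0 3.0 dtilt 0.01 e_t 1.01 e_r -0.05 Ft 0.71 Fr -0.24 M-tare -0.03
0.0 -8.0 dtilt -0.04 e_t 1.39 e_r 0.01 Ft 0.01 Fr 0.26 M-tare -0.06
```

View pics/rel.png

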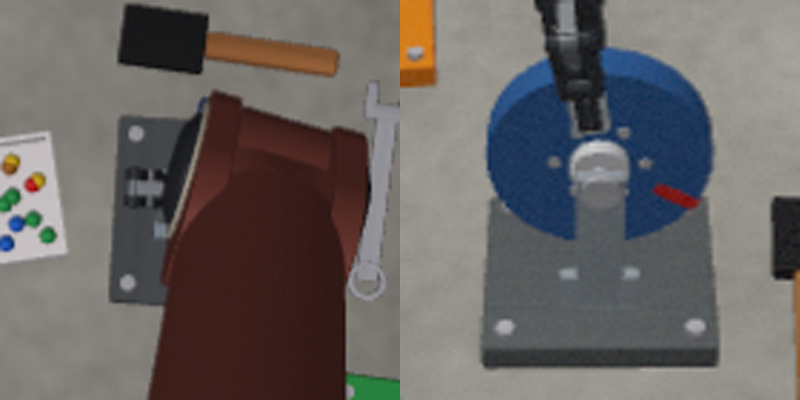

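The rotor did follow the hand: the stripe has gone from about 60° to about 120° (side crop, stripe end at (698,203)). The force readings are tangled up by internal strain from the fast moves. I'll grip afresh, creep out and back, and log.

```bash
cat > m2.py <<'E'
from h import *
D=[]
def rec(s,d):
  r=rd();c=np.radians(d);P=yw.inv().apply(pose(d)[0]-C);e=(r[7:10]-P)*1e3
  t=np.array([np.cos(c),0,-np.sin(c)]);u=np.array([np.sin(c),0,np.cos(c)]);F=r[1:4]
  D.append(np.r_[s,d,r,arm.read_effort(),arm.read_joint_positions()])
  print("%2d %5.1f tilt%+.2f e_t%+.2f e_r%+.2f Ft%+.2f Fr%+.2f M%+.3f dq%.3f t%.2f"%(s,d,r[0]-d,e@t,e@u,F@t,F@u,r[5]+1.05*np.sin(np.radians(r[0])),np.abs(arm.read_dq()).max(),arm.read_time()))
arm.pause(.1);rec(0,-8)
arm.move_gripper(0,effort=80);arm.pause(.1);rec(0,-8)
for d in range(-6,15,2): go(d,v=.03);rec(1,d)
arm.pause(.15);rec(1,14)
for d in range(12,-9,-2): go(d,v=.03);rec(-1,d)
np.save("G.npy",D)
E
python3 m2.py
```

```text
0  -8.0 tilt-0.01 e_t+0.66 e_r-0.18 Ft-0.13 Fr+0.71 M-0.039 dq0.010 t32.43
 0  -8.0 tilt-0.04 e_t+0.27 e_r+0.09 Ft-0.29 Fr+0.60 M-0.037 dq0.001 t32.79
 1  -6.0 tilt-0.05 e_t+0.28 e_r+0.12 Ft+1.04 Fr+2.75 M+0.005 dq0.017 t33.07
 1  -4.0 tilt-0.08 e_t+0.22 e_r+0.16 Ft+1.06 Fr+2.63 M-0.049 dq0.013 t33.34
 1  -2.0 tilt-0.10 e_t+0.22 e_r+0.22 Ft+1.12 Fr+2.70 M+0.015 dq0.011 t33.62
 1   0.0 tilt-0.08 e_t+0.23 e_r+0.27 Ft+0.82 Fr+4.61 M-0.029 dq0.011 t33.89
 1   2.0 tilt-0.07 e_t+0.30 e_r+0.32 Ft+0.58 Fr+4.89 M+0.099 dq0.011 t34.17
 1   4.0 tilt-0.06 e_t+0.28 e_r+0.38 Ft-0.13 Fr+5.60 M+0.130 dq0.012 t34.44
 1   6.0 tilt-0.06 e_t+0.30 e_r+0.44 Ft-0.07 Fr+5.58 M+0.191 dq0.008 t34.72
 1   8.0 tilt-0.05 e_t+0.30 e_r+0.48 Ft+0.88 Fr+5.88 M+0.140 dq0.009 t34.99
 1  10.0 tilt-0.05 e_t+0.29 e_r+0.53 Ft-0.31 Fr+6.40 M+0.232 dq0.010 t35.27
 1  12.0 tilt-0.04 e_t+0.30 e_r+0.57 Ft+0.26 Fr+6.07 M+0.242 dq0.009 t35.54
 1  14.0 tilt-0.04 e_t+0.28 e_r+0.62 Ft-0.35 Fr+7.98 M+0.280 dq0.010 t35.82
 1  14.0 tilt-0.07 e_t+0.22 e_r+0.64 Ft-0.09 Fr+6.47 M+0.267 dq0.002 t35.97
-1  12.0 tilt-0.05 e_t-0.05 e_r+0.58 Ft-1.24 Fr+7.49 M+0.056 dq0.013 t36.24
-1  10.0 tilt-0.02 e_t+0.04 e_r+0.54 Ft-0.99 Fr+7.52 M+0.030 dq0.013 t36.52
-1   8.0 tilt-0.00 e_t+0.06 e_r+0.47 Ft-1.72 Fr+7.11 M+0.019 dq0.012 t36.79
-1   6.0 tilt-0.00 e_t+0.08 e_r+0.42 Ft-1.11 Fr+7.99 M-0.068 dq0.013 t37.07
-1   4.0 tilt+0.00 e_t+0.08 e_r+0.35 Ft-0.75 Fr+6.36 M-0.072 dq0.010 t37.34
-1   2.0 tilt-0.00 e_t+0.08 e_r+0.31 Ft-1.76 Fr+6.66 M-0.149 dq0.011 t37.62
-1   0.0 tilt-0.00 e_t+0.07 e_r+0.25 Ft-1.36 Fr+6.53 M-0.114 dq0.007 t37.89
-1  -2.0 tilt+0.01 e_t+0.08 e_r+0.20 Ft-0.89 Fr+6.93 M-0.169 dq0.012 t38.17
-1  -4.0 tilt+0.02 e_t+0.08 e_r+0.13 Ft-2.01 Fr+7.41 M-0.210 dq0.012 t38.44
-1  -6.0 tilt+0.03 e_t+0.12 e_r+0.08 Ft-0.74 Fr+6.87 M-0.199 dq0.014 t38.72
-1  -8.0 tilt+0.05 e_t+0.13 e_r+0.02 Ft-1.31 Fr+7.85 M-0.292 dq0.015 t38.99
```

Gripped afresh, the readings make sense. After each step the hand creeps back slightly, so the drag sits saturated at +0.34·s, where s is the direction of travel. That leaves the mean as the gravity torque. Now a joint fit of all the data, with priors on the unknown offsets.

```bash
cat > joint.py <<'E'
import numpy as np
from scipy.optimize import least_squares
np.set_printoptions(precision=3,suppress=True,linewidth=150)
L=lambda f:np.load(f)[:,:9]
D=L("D.npy");D=np.vstack([D[3:17],D[20:]]);G=L("G.npy");G=np.vstack([G[3:13],G[15:]]);E=L("E.npy")[:12]
off=lambda X,o:np.c_[X,np.full(len(X),o)]
import itertools
def run(sets,label,fixS=True):
  X=np.vstack(sets);s,th=X[:,0],np.radians(X[:,2]);Fx,Fz,M,o=X[:,3],X[:,5],X[:,7],np.radians(X[:,9])
  best=None
  for p0 in np.radians(range(-180,180,45)):
    def f(q):
      rho,S,A,phi,ex,ez,bx,bz,bm=q
      fx,fz=Fx-bx,Fz-bz
      T=M-bm+1.05*np.sin(th)+(rho*np.cos(th)+ez)*fx-(rho*np.sin(th)+ex)*fz
      return np.r_[(T-S*s-A*np.sin(th+phi+o))/.12,(rho-.2)/.06,(S-.34)/.01,(A-.23)/.03,ex/.002,ez/.002,(bx-.3)/.25,(bz+.1)/.25,bm/.02]
    r=least_squares(f,[.2,.34,.23,p0,0,0,.2,-.1,0])
    if best is None or r.cost<best.cost: best=r
  cov=np.linalg.inv(best.jac.T@best.jac)
  print(label,best.x,"phi_D %.0f +- %.0f"%(np.degrees(best.x[3]),np.degrees(cov[3,3]**.5)),"cost",best.cost,len(X))
d,g,e=off(D,0),off(G,57.7),off(E,0)
run([d],"D");run([g],"G");run([e],"E");run([d,g],"DG");run([d,g,e],"DGE")
E
python3 joint.py
```

```text
D [ 0.231  0.346  0.231 -0.9   -0.     0.     0.282 -0.114 -0.001] phi_D -52 +- 27 cost 14.336642955182695 29
G [ 0.211  0.334  0.234 -1.737  0.    -0.     0.265 -0.139 -0.001] phi_D -100 +- 21 cost 8.29082743106523 20
E [ 0.255  0.328  0.235 -1.695 -0.     0.     0.217 -0.09  -0.002] phi_D -97 +- 44 cost 10.90947082426662 12
DG [ 0.249  0.341  0.226 -1.864 -0.    -0.001  0.259 -0.355 -0.   ] phi_D -107 +- 11 cost 24.91612180482447 49
DGE [ 0.252  0.331  0.229 -1.818 -0.001 -0.     0.237 -0.324 -0.001] phi_D -104 +- 10 cost 35.85546908513196 61
```

The heavy side is fairly consistent: θ−47° (±12°) in the present grip, where θ is the hand's tilt. That puts it now about 55° from straight up, on the −x side. I need about −125° more, so I'll regrip and keep measuring during the strokes.

```bash
cat >> h.py <<'E'
def rec(D,s,d,o,n=2):
  m=[]
  for i in range(n):
    if i: arm.pause(.03)
    m.append(rd())
  D.append(np.r_[s,d,np.mean(m,0)[:7],o])
def regrip(to,path,op=.45):
  """returns tilt at release minus tilt at regrip"""
  a=rd()[0]; arm.move_gripper(op)
  for d in path: go(d,v=.25)
  go(to,v=.25); arm.pause(.1); arm.move_gripper(0,effort=80); arm.pause(.05)
  return a-rd()[0]
E
python3 - <<'E'
from h import *
D=[];t=arm.read_time()
o=57.7+regrip(52,[8,23,38]);print("off",o,rd()[:7],arm.read_time()-t)
for d in range(50,-21,-5):
  go(d,v=.045); rec(D,-1,d,o)
np.save("H.npy",D);print(np.round(np.array(D)[:,[2,3,5,7]],2),arm.read_time(),arm.read_opening())
E
sed -i 's/^run(\[d\].*/h=np.load("H.npy")[2:];run([g,h],"GH");run([d,g,h],"DGH");run([d,g,e,h],"DGEH")/' joint.py; python3 joint.py
```

```text
off -2.158037661138536 [ 5.19066006e+01  1.48047404e+00  1.56175399e-01  5.26557661e+00
  1.26883039e-02 -1.49610707e-01 -2.74917487e-01] 2.3999999999999986
[[ 4.993e+01  2.330e+00  8.000e+00 -2.000e-02]
 [ 4.503e+01  2.370e+00  9.930e+00  2.900e-01]
 [ 4.008e+01  7.100e-01  1.165e+01  4.100e-01]
 [ 3.508e+01  1.130e+00  1.202e+01  3.600e-01]
 [ 3.009e+01  1.110e+00  1.185e+01  3.600e-01]
 [ 2.508e+01 -7.000e-02  1.108e+01  2.700e-01]
 [ 2.007e+01 -1.500e-01  1.143e+01  1.900e-01]
 [ 1.507e+01 -7.300e-01  1.111e+01  3.100e-01]
 [ 1.007e+01 -2.410e+00  1.133e+01  3.400e-01]
 [ 5.070e+00 -2.280e+00  1.213e+01  3.600e-01]
 [ 6.000e-02 -2.920e+00  1.322e+01  3.800e-01]
 [-4.940e+00 -4.850e+00  1.347e+01  3.900e-01]
 [-9.950e+00 -4.860e+00  1.414e+01  4.000e-01]
 [-1.496e+01 -6.160e+00  1.457e+01  3.600e-01]
 [-2.000e+01 -6.780e+00  1.271e+01  1.400e-01]] 47.1583 0.2922829884231882
GH [ 0.238  0.336  0.224 -2.015  0.    -0.001  0.343 -0.295  0.001] phi_D -115 +- 14 cost 16.49271970481455 33
DGH [ 0.246  0.341  0.223  4.376 -0.    -0.001  0.289 -0.398 -0.001] phi_D 251 +- 10 cost 32.277068574015885 62
DGEH [ 0.249  0.331  0.227 -1.844 -0.    -0.001  0.259 -0.358 -0.002] phi_D -106 +- 9 cost 43.45124787311404 74
```

```bash
python3 - <<'E'
from h import *
D=[]
o=-2.158+regrip(45,[-4,12,28]);print("off",o,rd()[:7],arm.read_time())
for d in range(40,14,-5): go(d,v=.045); rec(D,-1,d,o)
for d in range(12,-20,-3): go(d,v=.03); rec(D,-1,d,o)
for d in range(-16,6,3): go(d,v=.03); rec(D,1,d,o)
np.save("I.npy",D);print(np.round(np.array(D)[:,[0,2,3,5,7]],2),arm.read_time(),arm.read_opening())
E
sed -i 's/^h=np.load.*/h=np.load("H.npy")[2:];i=np.load("I.npy");i=np.vstack([i[2:17],i[19:]]);run([i],"I");run([g,i],"GI");run([g,h,i],"GHI");run([d,g,h,i],"DGHI");run([d,g,e,h,i],"all")/' joint.py; python3 joint.py
```

```text
off -67.10752760619054 [44.95713362  0.46948918 -1.08528252  6.7109781   0.06772149 -0.11253138
 -0.20541913] 49.7583
[[-1.000e+00  4.006e+01  1.900e-01  8.520e+00  4.000e-01]
 [-1.000e+00  3.512e+01 -2.500e-01  1.022e+01  5.300e-01]
 [-1.000e+00  3.009e+01 -3.800e-01  1.096e+01  3.000e-01]
 [-1.000e+00  2.509e+01 -8.400e-01  1.000e+01  3.000e-01]
 [-1.000e+00  2.006e+01 -6.100e-01  9.460e+00  1.000e-01]
 [-1.000e+00  1.506e+01 -9.400e-01  9.560e+00 -3.000e-02]
 [-1.000e+00  1.208e+01 -8.600e-01  1.029e+01  9.000e-02]
 [-1.000e+00  9.080e+00 -1.220e+00  1.001e+01  1.100e-01]
 [-1.000e+00  6.080e+00 -1.260e+00  9.810e+00  1.400e-01]
 [-1.000e+00  3.080e+00 -2.170e+00  1.091e+01  1.700e-01]
 [-1.000e+00  7.000e-02 -2.310e+00  1.102e+01  2.000e-01]
 [-1.000e+00 -2.930e+00 -2.060e+00  1.148e+01  2.400e-01]
 [-1.000e+00 -5.940e+00 -3.150e+00  1.198e+01  2.700e-01]
 [-1.000e+00 -8.940e+00 -3.630e+00  1.214e+01  2.900e-01]
 [-1.000e+00 -1.195e+01 -4.630e+00  1.268e+01  3.000e-01]
 [-1.000e+00 -1.496e+01 -5.240e+00  1.292e+01  3.100e-01]
 [-1.000e+00 -1.797e+01 -4.550e+00  1.348e+01  2.100e-
[... 347 characters left out ...]
-01]
 [ 1.000e+00  2.110e+00 -3.700e-01  1.149e+01  5.000e-01]
 [ 1.000e+00  5.120e+00 -7.000e-02  1.071e+01  4.300e-01]] 59.0167 0.29761759272802546
I [ 0.218  0.335  0.23  -1.732 -0.     0.     0.3   -0.1    0.   ] phi_D -99 +- 20 cost 4.4781256691687 21
GI [ 0.215  0.331  0.233 -1.776  0.    -0.     0.279 -0.151 -0.   ] phi_D -102 +- 7 cost 12.523063578662507 41
GHI [ 0.236  0.331  0.218 -1.677  0.001 -0.     0.196 -0.166 -0.003] phi_D -96 +- 6 cost 23.166585723392316 54
DGHI [ 0.244  0.339  0.212 -1.63   0.001 -0.     0.177 -0.255 -0.003] phi_D -93 +- 6 cost 40.15199302268283 83
all [ 0.248  0.331  0.218 -1.607  0.    -0.     0.16  -0.217 -0.004] phi_D -92 +- 6 cost 51.171184955292794 95
```

```bash
python3 - <<'E'
from h import *
cv2.imwrite("pics/st.png",np.hstack([cv2.resize(snapshot("top")[160:260,320:420],(400,400),interpolation=2),cv2.resize(snapshot("side")[190:300,260:370],(400,400),interpolation=2)]))
E0=np.load("E.npy")[12:];print(E0[:,[3,5]].mean(0),E0[:,[3,5]].std(0),"M res",E0[:,7]+1.05*np.sin(np.radians(E0[:,2])))
for a in(8,13,18,23): print(a,proj("side",yw.apply([[.07*np.sin(np.radians(a)),y,.07*np.cos(np.radians(a))] for y in(-.013,.013)]+np.array([[0,0,0]])*1.)+C).round(1).tolist())
E
sed -i 's#(bx-.3)/.25,(bz+.1)/.25#(bx-.25)/.1,(bz+.15)/.12#' joint.py; python3 joint.py
```

```text
[ 0.27170222 -0.16114535] [0.24843477 0.27589726] M res [ 0.00284929  0.00471453 -0.0098457  -0.01491692 -0.02906749 -0.06272114]
8 [[318.4, 209.5], [318.1, 202.0]]
13 [[321.2, 209.9], [320.8, 202.4]]
18 [[323.9, 210.5], [323.5, 202.9]]
23 [[326.6, 211.2], [326.1, 203.7]]
I [ 0.217  0.335  0.23  -1.789 -0.     0.     0.25  -0.149  0.   ] phi_D -103 +- 15 cost 4.479009216999295 21
GI [ 0.216  0.331  0.232 -1.774  0.    -0.     0.254 -0.161  0.001] phi_D -102 +- 7 cost 12.497404656688195 41
GHI [ 0.236  0.331  0.22  -1.679  0.    -0.     0.223 -0.167 -0.005] phi_D -96 +- 6 cost 23.150667016796543 54
DGHI [ 0.245  0.339  0.215 -1.622  0.    -0.001  0.211 -0.195 -0.006] phi_D -93 +- 6 cost 40.253250104316095 83
all [ 0.249  0.331  0.221 -1.603  0.    -0.     0.204 -0.184 -0.007] phi_D -92 +- 5 cost 51.270209002614486 95
```

View pics/st.png

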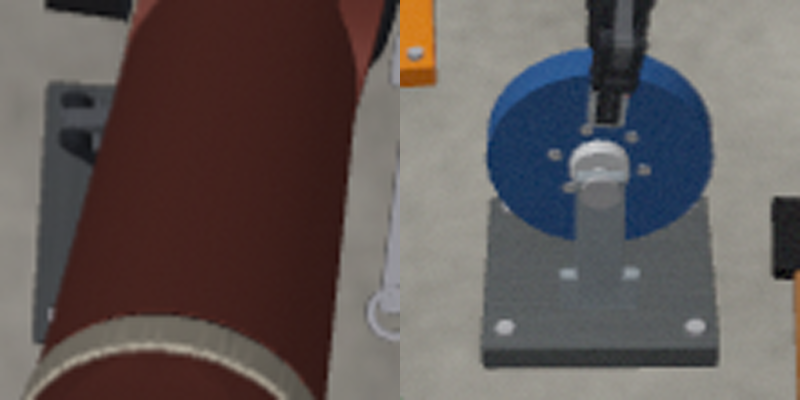

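The stripe is hidden behind the fingers at about (620,90) in the crop, which matches the predicted 13°, so nothing slipped much. I'll do one last unstrained measurement around the estimated bottom, with a fresh grip in place.

```bash
python3 - <<'E'
from h import *
D=[]
go(-4,v=.06);go(-11,v=.06)
o=-67.108+regrip(-11,[]);print("off",o,rd()[:7],arm.read_time())
for d in (-9,-7,-5): go(d,v=.03); rec(D,1,d,o)
for d in (-8,-11,-14,-17,-20): go(d,v=.03); rec(D,-1,d,o)
for d in (-17,-15,-13): go(d,v=.03); rec(D,1,d,o)
np.save("J.npy",D);print(np.round(np.array(D)[:,[0,2,3,5,7]],2),arm.read_time(),arm.read_opening())
E
sed -i 's/run(\[i\],"I").*/j=np.load("J.npy");j=np.vstack([j[1:3],j[4:8],j[9:]]);run([j],"J");run([i,j],"IJ");run([g,i,j],"GIJ");run([g,h,i,j],"GHIJ");run([d,g,e,h,i,j],"all")/' joint.py; python3 joint.py
```

```text
off -67.09678768031291 [-10.99893908  -0.61571905   0.27629412   3.66352271   0.10259652
   0.37826032  -0.21158305] 60.85
[[  1.    -8.99  -1.59   4.92   0.59]
 [  1.    -6.99  -1.77   5.9    0.65]
 [  1.    -5.    -1.84   6.15   0.65]
 [ -1.    -7.96  -3.83   6.21   0.4 ]
 [ -1.   -10.91  -3.82   7.18   0.47]
 [ -1.   -13.88  -4.75   7.64   0.53]
 [ -1.   -16.86  -5.11   8.04   0.54]
 [ -1.   -19.85  -5.82   8.07   0.57]
 [  1.   -16.82  -3.61   8.51   0.89]
 [  1.   -14.82  -3.57   8.18   0.89]
 [  1.   -12.82  -2.59   8.42   0.87]] 64.5917 0.2929853490003216
J [ 0.195  0.339  0.23  -1.812  0.     0.     0.25  -0.149 -0.   ] phi_D -104 +- 25 cost 1.2236213871567774 8
IJ [ 0.215  0.335  0.226 -1.739  0.    -0.     0.252 -0.162  0.   ] phi_D -100 +- 14 cost 6.096230770779634 29
GIJ [ 0.213  0.33   0.229 -1.76   0.    -0.     0.249 -0.173 -0.   ] phi_D -101 +- 7 cost 14.066168856723243 49
GHIJ [ 0.234  0.331  0.215 -1.653  0.001 -0.     0.213 -0.184 -0.007] phi_D -95 +- 6 cost 25.124478046390784 62
all [ 0.247  0.332  0.217 -1.575  0.    -0.001  0.194 -0.2   -0.009] phi_D -90 +- 5 cost 53.46661857924871 103
```

```bash
python3 - <<'E'
from h import *
go(-14.3,v=.03);arm.pause(.4)
print(rd()[:4],arm.read_finger_force(),np.abs(arm.read_dq()).max(),arm.read_time())
print(ticket.finish_job())
E
```

```text
[-14.12799493  -5.13773952   1.21588524   7.95017662] 79.72728252410889 0.0018784125664109749 65.2417
the job is handed in; nothing more can be done
None
```

The job is handed in at 65.2 s: I turned the rotor until the felt heavy side was straight down, to within about ±10° as I estimate it, and left it still and gripped at about 80 N, with the other things on the bench left alone.

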